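# Turn the recipe divider over its rings

## Task

Turn the stiff divider with the orange tab over to the left side of the open recipe binder. First push the flat round fish tin off the left-hand page so that it stands on the worktop, then push the divider up over the rings with your fingertips and press it gently down until it lies flat on the left-hand page. Only push and press: do not pinch, lift or carry anything, keep the binder where it lies, and leave the other things alone.

Things in the scene. Friction and masses are not known exactly. Their poses are not given: they have to be found in the camera images.
- binder: Open recipe ring binder, dark teal cover, loose, 1.3 kg. Origin: centre of its underside; x along the spine (away from the robot at yaw 0), y towards its left-hand page, z up. Cover 236 (x) x 376 (y) x 4 mm; page blocks 214 (x) mm, from 8 to 170 mm either side of the spine, tops 10 mm above the worktop. Steel rings at x = +-30, +-80 mm reach 14 mm to either side of the spine and 26 mm up
- spine_mid (a point): Middle of the hinge line of the divider (the ring centres), over the binder's origin, 11.5 mm above its underside; the hinge line runs along the binder's x axis
- leaf (a joint): Angle of the stiff divider about the hinge line (rad): 0 = flat on the right-hand page, pi/2 = upright, pi = flat on the left-hand page. It starts partly raised from the right. The rings are tight: the divider stays at whatever angle it is left and does not fall; 1 to 2 N at its free edge turns it
- leaf_edge (a point): Middle of the divider's free edge, 170 mm from the hinge line. The divider is a cream board 3 mm thick with printed pictures, 214 mm along the spine, from 8 to 170 mm out from the hinge line
- leaf_tab (a point): Middle of the divider's orange index tab (50 mm along the spine, 3 mm thick), 177 mm from the hinge line; the tab sticks out 15 mm past the free edge
- tin: Low round fish tin, red and silver, diameter 86, height 40 mm, about 0.23 kg; it starts standing on the left-hand page. Origin: centre of its underside, z up
- honey_jar: Honey jar with a red lid, diameter 60, height 86 mm, far left of the binder; leave it alone. Origin: centre of its underside
- spice_green: Spice jar with a green lid, diameter 46, height 106 mm, behind the binder; leave it alone. Origin: centre of its underside
- salt_shaker: Glass salt shaker with a grey top, diameter 44, height 90 mm, behind the binder; leave it alone. Origin: centre of its underside
- lemon: Lemon, 77 by 51 by 52 mm, on the wooden chopping board (22 mm thick) at the right; leave it alone. Origin: centre of its underside
- tumbler: Clear glass tumbler, diameter 81, height 93 mm, near left of the binder; leave it alone. Origin: centre of its underside

How it is judged:
By the outcome, as a careful person would: the job done as asked, in the order asked, and still so for the second after the job is handed in, with the robot touching nothing.
It also fails if it takes over 54 s, if anything falls off the work surface, if the arm or the gripper's body presses on something with over 40 N, if the wrist force passes 120 N, or if a joint passes its speed limit or range.

## Robot

A 7-joint arm with a two-finger parallel gripper is mounted at the origin on a cart in front of the work surface, level with it; the furniture and walls round the work are solid. World frame = base frame: x ahead of the robot, y to its left, z up, the work surface at z = 0. Lengths are in m, angles in rad, forces in N, time in s.
With the tool pointing down it reaches from about 0.425 to 0.875 m from the base axis. Payload 9.9 kg.
Tool frame: the origin (TCP) lies at the very end of the fingers, on their centre line; the grasp point (between the pads) lies 19 mm behind it (robot.grip_point_offset is the z of the grasp point in the tool frame, in m); z points along the fingers, y is the line along which they close (so a half turn about z gives the same grasp; the last joint's range is limited). The gripper opens to 85 mm and grips with 20 to 120 N. Pads are 22 mm wide; open, the fingers measure 114 mm over their backs; the gripper's body (76 mm by 85 mm) begins 54 mm behind the grasp point. The pads swing forward as they close: fully open they stand 13 mm farther back than shut.
Start: joints at [1.26, 0.576, 0.025, 1.437, -0.015, 1.129, -0.057], TCP at [0.152, -0.658, 0.231] pointing down, gripper open.
Joint ranges: [-2.76, 2.76], [-0.34, 2.15], [-1.52, 1.57], [0.19, 2.46], [-1.09, 4.23], [0.17, 1.99], [-2.82, 2.82]. Speed limits (rad/s): [2.22, 2.22, 3.01, 3.01, 3.14, 3.14, 3.14].

## Interface

Orientations are given as [roll, pitch, yaw] about the fixed x, y, z axes, in that order (R = Rz(yaw) Ry(pitch) Rx(roll)).
In Python, from workcell import robot, get_image, workorder gives the robot as it stands. The module is installed in compiled form; this text tells all that it offers.
- The arm moves only by the tool send_rows, never from a script. Its argument "targets" is text: rows parted by semicolons, each of 7 numbers parted by spaces: the opening, from -1 (shut) to 1 (fully open), then the shift along the tool's x, y, z in m, then the turn, a rotation vector about the tool's x, y, z in degrees. In form: grip tx ty tz wx wy wz; .... A call has 1 to 10 rows; each row is the pose to reach, as a shift and turn from the pose commanded when the call began, along the tool's axes at that moment; what a row does not reach only later rows make up. A row lasts 1/10 s, in which the tool goes at most 50 mm and 8.59 degrees, less where a joint would pass 70% of its speed; a pose out of reach is approached as far as the arm can. A call with a gripper value outside its range is refused whole. The fingers move at their own pace and stop on an object; "force" is the grip in N (left out, the last holds). Time passes only in rows, so rows that repeat a pose let the fingers close. It gives the time, the measured TCP pose, the force, the opening and the grip force at its end, in the units of the state.
- robot.sense(): the state, without advancing time (a new reading comes with each control period).
- get_image(name): name is "scene" or "top" or "wrist"; returns a dict with "img" (480x640x3 uint8, red, green, blue), "mtx" (3x3 intrinsics, pixels), "D" ([k1, k2, p1, p2, k3] as OpenCV has them; the pictures are not rectified), "position" and "attitude" of the camera in the world. Camera axes: x right, y down, z forward; pixel columns grow to the right and rows downward; lengths in m; the calibration is good to about 2 mm. A picture is of the moment at which its call begins. There is no depth.
- workorder.sign_off(): hands the job in; it is judged then, once.
The state is a dict: "time": time; "qpos": joint angles; "qvel": joint speeds; "tau": joint torques, N m; "eef_pos": TCP position; "eef_rot": TCP orientation; "contact_force": force on the tool from outside, world axes, zero at the start; "ft_torque": the same for the moment, N m; "gripper_width": finger opening in m; "gripper_force": force on a finger pad.
Only numpy, scipy, OpenCV 4.12 (cv2) and the standard library are available. Lean on these libraries where they do the work, as an engineer would, in place of code of your own. Each camera call takes 0.05 s, during which the arm holds its last target. There are 200 camera calls.

## Working session

There is one attempt and no reset: what is moved stays moved. The work goes in short steps, Python scripts to look and compute and a tool call to move; the robot and the scene stay as the last step left them, time stands still between calls to the robot, and variables do not carry over. Pictures are saved under pics/ and viewed, at most 10 in all, crops included, and the job is handed in when it is done.

Besides the shell and the picture viewer there is one more tool, called by a JSON object that holds its "api" and its "payload", one argument or row to a line. send_rows: Moves the arm, as the interface text tells. Its arguments: {"type":"object","properties":{"targets":{"type":"string"},"force":{"type":"number"}},"required":["targets"]}

```bash
mkdir -p pics; python3 - <<'E'
from workcell import robot,get_image
import cv2,numpy as np
for n in("scene","top"):
    d=get_image(n); cv2.imwrite(f"pics/{n}0.png",d["img"][:,:,::-1]); np.savez(f"{n}0.npz",**d)
    print(n,d["position"],d["attitude"],d["mtx"].tolist(),d["D"])
s=robot.sense();print(s)
E
```

```text
scene [ 0.12782146 -1.44582166  0.69517877] [-1.98466326  0.01633403 -0.32317406] [[554.2011591800859, 0.0, 327.3737444448563], [0.0, 554.2011591800859, 235.42013616638366], [0.0, 0.0, 1.0]] [0.04875175 0.         0.         0.         0.        ]
top [-0.09295398  0.12571872  1.46834585] [-2.68228601  0.00854079 -1.79782721] [[545.662524899645, 0.0, 310.0448763084128], [0.0, 545.662524899645, 228.75471861101175], [0.0, 0.0, 1.0]] [0.0109886 0.        0.        0.        0.       ]
{'time': 0.1, 'qpos': array([ 1.26021147,  0.57643416,  0.0248546 ,  1.43778448, -0.0150019 ,
        1.12899637, -0.05649557]), 'qvel': array([-0.00047491, -0.00184745,  0.00076698, -0.00346164, -0.00073525,
       -0.0008315 ,  0.00034933]), 'tau': array([ 5.31494472e-03, -7.67306328e+01,  2.25710012e+00, -2.86603135e+01,
        1.56700308e-02,  8.65811482e-03,  1.51096748e-05]), 'eef_pos': array([ 0.15168977, -0.65734128,  0.23055232]), 'eef_rot': array([-3.14015693e+00,  7.47568364e-05,  2.26815485e-01]), 'contact_force': array([-0.50703059, -0.4272355 , -0.70346873]), 'ft_torque': array([-0.06707225,  0.02002047, -0.03333964]), 'gripper_force': 0.0, 'gripper_width': 0.08520080669880467}
```

View pics/scene0.png

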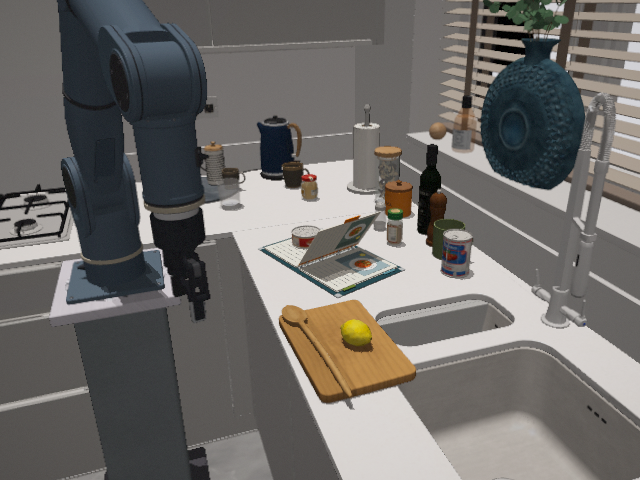

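View pics/top0.png

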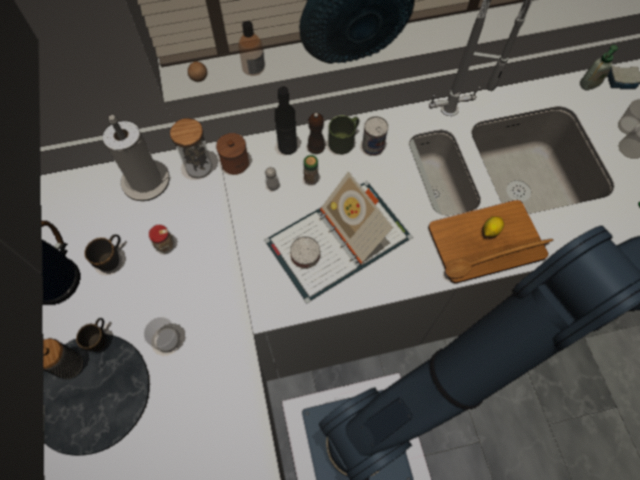

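The scene view shows the binder with the divider raised, with the tin at about (305,237). In the top view, the binder corners are near (268,239), (309,297), (410,236) and (368,185), and the tin is near (305,250). The divider leans up from the right.

```bash
cat > h.py <<'E'
import numpy as np,cv2
from scipy.spatial.transform import Rotation as R
def ray(d,px):
    u=cv2.undistortPoints(np.array(px,float).reshape(-1,1,2),d["mtx"],d["D"]).reshape(-1,2)
    M=R.from_euler("xyz",d["attitude"]).as_matrix()
    return np.array(d["position"]),np.c_[u,np.ones(len(u))]@M.T
def plane(d,px,z):
    o,v=ray(d,px); return o+v*((z-o[2])/v[:,2])[:,None]
def proj(d,P):
    M=R.from_euler("xyz",d["attitude"]).as_matrix()
    rv=cv2.Rodrigues(M.T)[0]; t=-M.T@d["position"]
    return cv2.projectPoints(np.array(P,float).reshape(-1,1,3),rv,t,d["mtx"],d["D"])[0].reshape(-1,2)
def tri(da,pa,db,pb):
    o1,v=ray(da,[pa]);o2,w=ray(db,[pb]);A=np.c_[v[0],-w[0]]
    s=np.linalg.lstsq(A,o2-o1,rcond=None)[0]
    a=o1+s[0]*v[0];b=o2+s[1]*w[0];return (a+b)/2,np.linalg.norm(a-b)
E
python3 - <<'E'
from h import *
t=dict(np.load("top0.npz"));s=dict(np.load("scene0.npz"))
print(plane(t,[[268,239],[309,297],[410,236],[368,185]],.004))
print("tin",plane(t,[[305,250]],.04))
a=cv2.resize(t["img"][165:310,250:425],None,fx=4,fy=4,interpolation=cv2.INTER_CUBIC)
cv2.imwrite("pics/topc.png",a[:,:,::-1])
b=cv2.resize(s["img"][190:310,250:420],None,fx=4.5,fy=4.5,interpolation=cv2.INTER_CUBIC)
cv2.imwrite("pics/scenec.png",b[:,:,::-1])
print("obj",plane(t,[[165,243],[312,178],[272,185],[165,345]],0))
E
```

```text
[[ 0.61109523  0.1040085   0.004     ]
 [ 0.40708773  0.02606203  0.004     ]
 [ 0.52416545 -0.30852313  0.004     ]
 [ 0.72227681 -0.23499084  0.004     ]]
tin [[0.53526893 0.00794843 0.04      ]]
obj [[ 0.67021527  0.40429052  0.        ]
 [ 0.7896661  -0.07162123  0.        ]
 [ 0.79352576  0.0559414   0.        ]
 [ 0.36429823  0.43775451  0.        ]]
```

View pics/topc.png

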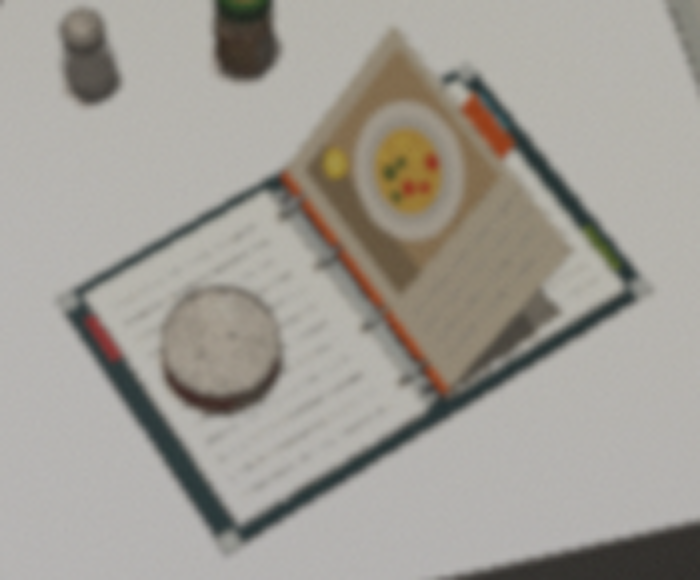

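View pics/scenec.png

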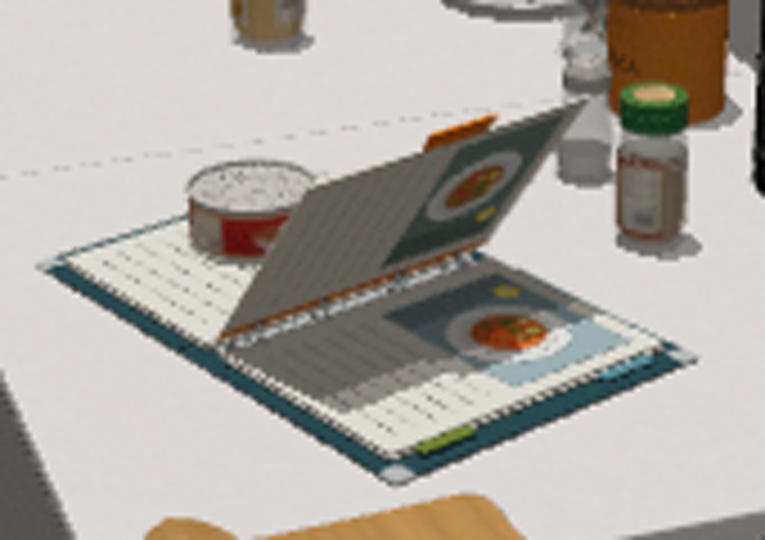

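The top crop gives the binder corners, the tin's top centre at (222,341), the divider's free corners at (393,28) and (573,252), and the tab at (488,128). In the scene crop, the free corners are at (588,100) and (318,187).

```bash
python3 - <<'E'
from h import *
t=dict(np.load("top0.npz"));s=dict(np.load("scene0.npz"))
T=lambda x,y:(250+x/4,165+y/4); S=lambda x,y:(250+x/4.5,190+y/4.5)
c=plane(t,[T(67,300),T(230,545),T(644,287),T(465,73)],.004);print(c[:,:2])
o=c.mean(0);
ex=(c[0]-c[1]+c[3]-c[2]);ey=(c[0]-c[3]+c[1]-c[2])
y1=np.arctan2(ex[1],ex[0]);y2=np.arctan2(-ey[0],ey[1]);print(o,y1,y2,np.linalg.norm(ex)/2,np.linalg.norm(ey)/2)
c2=plane(s,[S(40,268),S(397,478),S(693,357)],.004);print("scene L,near-right,far-right",c2[:,:2])
y=(y1+y2)/2;B=R.from_euler("z",y).as_matrix()
for n,a,b in(("far",T(393,28),S(588,100)),("near",T(573,252),S(318,187)),("tab",T(488,128),S(462,130))):
    p,e=tri(t,a,s,b);q=B.T@(p-[o[0],o[1],0]);print(n,p,e,"binder",q,np.degrees(np.arctan2(q[2]-.0115,-q[1])),np.hypot(q[2]-.0115,q[1]))
p=plane(t,[T(222,341)],.05)[0];print("tin",p,B.T@(p-[o[0],o[1],0]))
E
```

```text
[[ 0.60872507  0.10824822]
 [ 0.39582928  0.03297661]
 [ 0.52113126 -0.31065387]
 [ 0.72964089 -0.23140212]]
[ 0.56383163 -0.10020779  0.004     ] 0.3514616095013135 0.3458622222713298 0.22442147782674768 0.3631445611618357
scene L,near-right,far-right [[ 0.39529006  0.02312646]
 [ 0.5230786  -0.31479316]
 [ 0.738661   -0.23949931]]
far [ 0.70071128 -0.1578264   0.14425159] 0.0036048301400175733 binder [ 0.10895885 -0.10091538  0.14425159] 52.75855436124146 0.1667540107528691
near [ 0.50311721 -0.23093823  0.14525748] 0.009606440190087199 binder [-0.10172409 -0.10212198  0.14525748] 52.638768626123294 0.16828535701090888
tab [ 0.60253917 -0.19911034  0.15387006] 0.005987914935859058 binder [ 0.00258941 -0.10617572  0.15387006] 53.285425811357314 0.17760213271719744
tin [0.52978603 0.00756025 0.05      ] [0.00482084 0.11291507 0.05      ]
```

{"api": "send_rows", "payload": {
  "targets": "0 0.526 -0.495 0 0 0 -97; 0 0.526 -0.495 0 0 0 -97; 0 0.526 -0.495 0 0 0 -97; 0 0.526 -0.495 0 0 0 -97; 0 0.526 -0.495 0 0 0 -97; 0 0.526 -0.495 0 0 0 -97; 0 0.526 -0.495 0 0 0 -97; 0 0.526 -0.495 0 0 0 -97; 0 0.526 -0.495 0 0 0 -97; 0 0.526 -0.495 0 0 0 -97"
}}

```text
time: 1.1
eef_pos: [0.4301, -0.2402, 0.2313]
eef_rot: [-3.142, 0.0, 1.733]
contact_force: [0.6, -0.4, -0.5]
gripper_width: 0.0427
gripper_force: 0.0
```

```bash
cat >> h.py <<'E'
def go(targets,yaw=1.92,O=(.5638,-.1002),psi=.349):
    from workcell import robot
    s=robot.sense();M=R.from_euler("xyz",s["eef_rot"]);B=R.from_euler("z",psi)
    for t in targets:
        p=B.apply([t[0],t[1],0])+[O[0],O[1],t[2]]
        w=(M.inv()*R.from_euler("xyz",[np.pi,0,yaw])).as_rotvec(degrees=True)
        print(t,"->",np.round(M.inv().apply(p-s["eef_pos"]),3),np.round(w,1),p.round(3))
E
python3 -c "
from h import *
go([(.005,.045,.231)])"
```

```text
(0.005, 0.045, 0.231) -> [0.162 0.151 0.   ] [ -0.    0.  -10.7] [ 0.553 -0.056  0.231]
```

{"api": "send_rows", "payload": {
  "targets": "0 0.162 0.151 0 0 0 -10.7; 0 0.162 0.151 0 0 0 -10.7; 0 0.162 0.151 0 0 0 -10.7; 0 0.162 0.151 0 0 0 -10.7; 0 0.162 0.151 0 0 0 -10.7; 0 0.162 0.151 0 0 0 -10.7; 0 0.162 0.151 0 0 0 -10.7"
}}

```text
time: 1.8
eef_pos: [0.5532, -0.0586, 0.2308]
eef_rot: [-3.14, -0.0, 1.914]
contact_force: [0.3, -1.3, 0.7]
gripper_width: 0.0428
gripper_force: 0.0
```

```bash
python3 - <<'E'
from h import *
from workcell import get_image
d=get_image("wrist");np.savez("w1.npz",**d)
im=d["img"].copy()
Bm=R.from_euler("z",.349)
P=lambda x,y,z:Bm.apply([x,y,0])+[.5638,-.1002,z]
for q,c in((P(.005,.113,.05),(255,0,0)),(P(-.118,.188,.004),(0,255,0)),(P(.118,.188,.004),(0,255,0)),(P(0,.055,.01),(0,0,255))):
    u=proj(d,[q])[0];print(u)
    if abs(u).max()<2000: cv2.drawMarker(im,tuple(int(v) for v in u),c,0,20,2)
cv2.imwrite("pics/w1.png",im[:,:,::-1])
go([(.005,.045,.025),(.005,.045,.018)])
E
```

```text
[320.52606912 138.57942204]
[186.92036419  56.2603056 ]
[442.80033489  54.12581777]
[315.79068737 197.89712811]
(0.005, 0.045, 0.025) -> [0.003 0.002 0.206] [-0.1  0.  -0.4] [ 0.553 -0.056  0.025]
(0.005, 0.045, 0.018) -> [0.003 0.002 0.213] [-0.1  0.  -0.4] [ 0.553 -0.056  0.018]
```

View pics/w1.png

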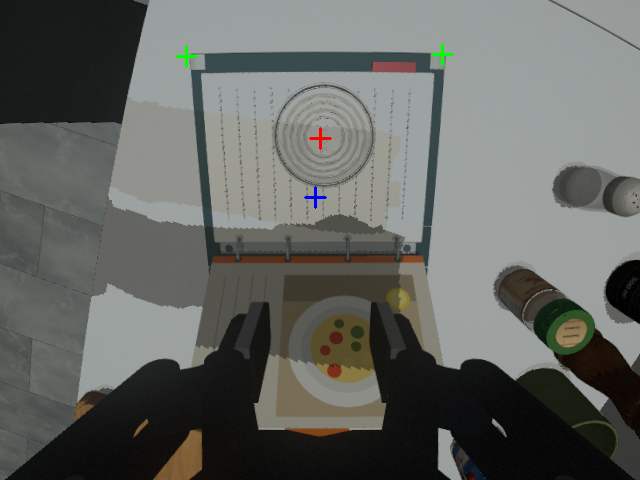

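The wrist view shows the tin's top centre at (324,136), against a predicted (320,138), and the binder corners within 4 px, so the estimate is good.

{"api": "send_rows", "payload": {
  "targets": "0 0.002 0.005 0.04 0 0 0; 0 0.002 0.005 0.08 0 0 0; 0 0.002 0.005 0.12 0 0 0; 0 0.002 0.005 0.15 0 0 0; 0 0.002 0.005 0.18 0 0 0; 0 0.002 0.005 0.195 0 0 0; 0 0.002 0.005 0.205 0 0 0; 0 0.002 0.005 0.21 0 0 0; 0 0.002 0.005 0.21 0 0 0"
}}

```text
time: 2.75
eef_pos: [0.5575, -0.0556, 0.0214]
eef_rot: [-3.141, 0.0, 1.913]
contact_force: [0.0, 0.2, 0.3]
gripper_width: 0.0427
gripper_force: 0.0
```

```bash
python3 -c "
from h import *
go([(.008,.045,.021),(.008,.195,.021),(.008,.215,.021)])"
```

```text
(0.008, 0.045, 0.021) -> [ 0.001 -0.001  0.   ] [-0.   0.  -0.4] [ 0.556 -0.055  0.021]
(0.008, 0.195, 0.021) -> [ 0.151 -0.002  0.   ] [-0.   0.  -0.4] [0.505 0.086 0.021]
(0.008, 0.215, 0.021) -> [ 0.171 -0.003  0.   ] [-0.   0.  -0.4] [0.498 0.105 0.021]
```

{"api": "send_rows", "payload": {
  "targets": "0 0.007 0 0 0 0 0; 0 0.013 0 0 0 0 0; 0 0.019 0 0 0 0 0; 0 0.026 0 0 0 0 0; 0 0.033 0 0 0 0 0; 0 0.040 0 0 0 0 0; 0 0.047 0 0 0 0 0; 0 0.054 0 0 0 0 0; 0 0.061 0 0 0 0 0; 0 0.068 0 0 0 0 0"
}}

```text
time: 3.75
eef_pos: [0.5349, 0.0094, 0.0215]
eef_rot: [3.141, 0.001, 1.913]
contact_force: [0.6, -5.9, 4.5]
gripper_width: 0.0429
gripper_force: 3.0
```

{"api": "send_rows", "payload": {
  "targets": "0 0.007 0 0 0 0 0; 0 0.014 0 0 0 0 0; 0 0.021 0 0 0 0 0; 0 0.028 0 0 0 0 0; 0 0.035 0 0 0 0 0; 0 0.042 0 0 0 0 0; 0 0.049 0 0 0 0 0; 0 0.056 0 0 0 0 0; 0 0.063 0 0 0 0 0; 0 0.070 0 0 0 0 0"
}}

```text
time: 4.75
eef_pos: [0.5109, 0.0757, 0.0212]
eef_rot: [-3.141, -0.0, 1.914]
contact_force: [1.3, -0.5, -0.6]
gripper_width: 0.0425
gripper_force: 0.6
```

{"api": "send_rows", "payload": {
  "targets": "0 0.007 -0.001 0 0 0 0; 0 0.013 -0.001 0 0 0 0; 0 0.019 -0.001 0 0 0 0; 0 0.025 -0.001 0 0 0 0; 0 0.028 -0.001 0 0 0 0; 0 0.028 -0.001 0 0 0 0; 0 0.02 -0.001 0 0 0 0; 0 0.005 -0.001 0 0 0 0"
}}

```text
time: 5.55
eef_pos: [0.5087, 0.0797, 0.0214]
eef_rot: [3.141, -0.0, 1.915]
contact_force: [0.3, 0.0, 0.1]
gripper_width: 0.0429
gripper_force: 0.0
```

```bash
python3 - <<'E'
from h import *
from workcell import get_image
d=get_image("top");np.savez("top1.npz",**d)
s=get_image("scene")
a=cv2.resize(d["img"][165:310,230:425],None,fx=4,fy=4,interpolation=cv2.INTER_CUBIC)[:,:,::-1]
b=cv2.resize(s["img"][180:310,230:420],None,fx=4,fy=4,interpolation=cv2.INTER_CUBIC)[:,:,::-1]
cv2.imwrite("pics/push.png",cv2.resize(np.vstack([a[:,:760],b]),None,fx=.54,fy=.54))
go([(.0,.17,.30),(.0,-.16,.30)])
E
```

```text
(0.0, 0.17, 0.3) -> [-0.015 -0.009 -0.279] [-0.   0.1 -0.6] [0.506 0.06  0.3  ]
(0.0, -0.16, 0.3) -> [-0.345 -0.006 -0.278] [-0.   0.1 -0.6] [ 0.619 -0.251  0.3  ]
```

View pics/push.png

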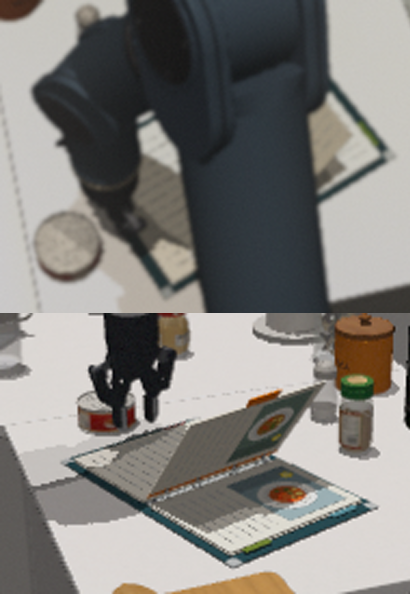

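The composite shows the tin standing upright to the left of the cover. Its top is at about (68,244) in the upper picture. Next I go over the top to the right side.

{"api": "send_rows", "payload": {
  "targets": "-1 -0.01 0 -0.04 0 0 0; -1 -0.015 0 -0.09 0 0 0; -1 -0.015 0 -0.14 0 0 0; -1 -0.02 0 -0.19 0 0 0; -1 -0.03 -0.002 -0.24 0 0 0; -1 -0.05 -0.006 -0.279 0 0 0; -1 -0.1 -0.006 -0.279 0 0 0; -1 -0.15 -0.006 -0.279 0 0 0; -1 -0.2 -0.006 -0.279 0 0 0; -1 -0.25 -0.006 -0.279 0 0 0"
}}

```text
time: 6.65
eef_pos: [0.5871, -0.16, 0.3006]
eef_rot: [3.141, 0.0, 1.913]
contact_force: [0.3, 0.0, -0.0]
gripper_width: -0.0
gripper_force: 0.0
```

{"api": "send_rows", "payload": {
  "targets": "-1 -0.05 0 0 0 0 0; -1 -0.095 0 0 0 0 0; -1 -0.095 0 0 0 0 0; -1 -0.095 0 0 0 0 0"
}}

```text
time: 7.05
eef_pos: [0.6186, -0.2484, 0.2993]
eef_rot: [-3.141, -0.001, 1.911]
contact_force: [0.2, 1.6, -0.0]
gripper_width: 0.0002
gripper_force: 0.0
```

```bash
python3 - <<'E'
from h import *
from workcell import get_image
d=get_image("wrist")
t=get_image("top")
P=lambda x,y,z:R.from_euler("z",.349).apply([x,y,0])+[.5638,-.1002,z]
im=d["img"].copy()
th=np.radians(53)
for q in(P(.107,-.17*np.cos(th),.0115+.17*np.sin(th)),P(-.107,-.17*np.cos(th),.0115+.17*np.sin(th)),P(-.118,-.188,.004),P(.118,-.188,.004),P(-.118,.188,.004),P(.118,.188,.004)):
    u=proj(d,[q])[0]; print(u)
    if abs(u).max()<2000: cv2.drawMarker(im,tuple(int(v) for v in u),(0,255,0),0,20,2)
a=cv2.resize(t["img"][165:315,230:430],None,fx=2.4,fy=2.4,interpolation=cv2.INTER_CUBIC)
b=cv2.resize(im,(480,360))
cv2.imwrite("pics/over.png",np.hstack([np.vstack([b]),cv2.resize(a,(320,360))[:, :]])[:,:,::-1])
go([(0,-.16,.30),(0,-.16,.13)])
E
```

```text
[454.34210586 158.74330094]
[182.66762129 161.34072013]
[222.95393094 222.32730536]
[416.43109439 220.62552161]
[ 200.61805051 -132.6834259 ]
[ 431.87276573 -135.54368019]
(0, -0.16, 0.3) -> [-0.004 -0.002  0.   ] [ 0.  -0.1 -0.3] [ 0.619 -0.251  0.3  ]
(0, -0.16, 0.13) -> [-0.004 -0.002  0.17 ] [ 0.  -0.1 -0.3] [ 0.619 -0.251  0.13 ]
```

View pics/over.png

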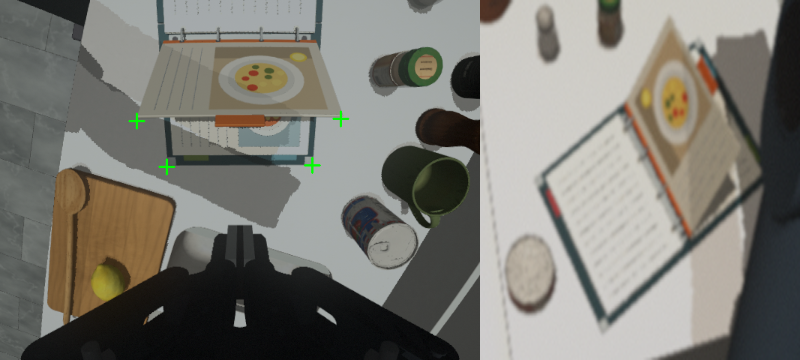

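The wrist view agrees with the prediction: the divider's edge is at row ~116 and the binder hasn't moved. In the top view the tin is clear of the cover. I'll descend and plan the arc.

{"api": "send_rows", "payload": {
  "targets": "-1 -0.004 -0.001 0.04 0 0 0; -1 -0.004 -0.002 0.08 0 0 0; -1 -0.004 -0.002 0.12 0 0 0; -1 -0.004 -0.002 0.15 0 0 0; -1 -0.004 -0.002 0.17 0 0 0; -1 -0.004 -0.002 0.17 0 0 0"
}}

```text
time: 7.75
eef_pos: [0.6167, -0.2497, 0.1279]
eef_rot: [-3.138, -0.003, 1.916]
contact_force: [-0.5, -0.5, 0.7]
gripper_width: -0.0003
gripper_force: 0.0
```

```bash
python3 - <<'E'
from h import *
T=[]
for a in range(53,181,4):
    th=np.radians(a);c,s=np.cos(th),np.sin(th)
    # below upright: finger side against tab end; above: finger's lower left corner on the board
    e=np.array([-.185*c-.011-.0015*s,.0115+.185*s-.03])
    f=np.array([-.15*c-.011-.0015*s,.0115+.15*s-.0015*c])
    w=np.clip((a-80)/30,0,1); p=(1-w)*e+w*f
    print(a,end=" ");go([(0,round(p[0],3),round(p[1],3))])
E
```

```text
53 (0, np.float64(-0.124), np.float64(0.129)) -> [ 0.035  0.001 -0.001] [-0.2 -0.2 -0.2] [ 0.606 -0.217  0.129]
57 (0, np.float64(-0.113), np.float64(0.137)) -> [ 0.046  0.001 -0.009] [-0.2 -0.2 -0.2] [ 0.602 -0.206  0.137]
61 (0, np.float64(-0.102), np.float64(0.143)) -> [ 0.057  0.001 -0.015] [-0.2 -0.2 -0.2] [ 0.599 -0.196  0.143]
65 (0, np.float64(-0.091), np.float64(0.149)) -> [ 0.068  0.001 -0.021] [-0.2 -0.2 -0.2] [ 0.595 -0.186  0.149]
69 (0, np.float64(-0.079), np.float64(0.154)) -> [ 0.08   0.001 -0.026] [-0.2 -0.2 -0.2] [ 0.591 -0.174  0.154]
73 (0, np.float64(-0.067), np.float64(0.158)) -> [ 0.092  0.001 -0.03 ] [-0.2 -0.2 -0.2] [ 0.587 -0.163  0.158]
77 (0, np.float64(-0.054), np.float64(0.162)) -> [ 0.105  0.001 -0.034] [-0.2 -0.2 -0.2] [ 0.582 -0.151  0.162]
81 (0, np.float64(-0.041), np.float64(0.164)) -> [ 0.118  0.001 -0.036] [-0.2 -0.2 -0.2] [ 0.578 -0.139  0.164]
85 (0, np.float64(-0.028), np.float64(0.165)) -> [ 0.131  0.001 -0.037] [-0.2 -0.2 -0.2] [ 0.573 -0.127  0.165]
89 (0, np.float64(-0.016), np.float64(0.165)) -> [ 0.143  0.001 -0.037] [-0.2 -0.2 -0.2] [ 0
[... 1714 characters left out ...]
081)) -> [0.28  0.001 0.048] [-0.2 -0.2 -0.2] [0.522 0.014 0.081]
157 (0, np.float64(0.126), np.float64(0.071)) -> [0.284 0.001 0.058] [-0.2 -0.2 -0.2] [0.521 0.018 0.071]
161 (0, np.float64(0.13), np.float64(0.062)) -> [0.288 0.001 0.067] [-0.2 -0.2 -0.2] [0.519 0.022 0.062]
165 (0, np.float64(0.134), np.float64(0.052)) -> [0.292 0.001 0.077] [-0.2 -0.2 -0.2] [0.518 0.026 0.052]
169 (0, np.float64(0.136), np.float64(0.042)) -> [0.294 0.001 0.087] [-0.2 -0.2 -0.2] [0.517 0.028 0.042]
173 (0, np.float64(0.138), np.float64(0.031)) -> [0.296 0.001 0.098] [-0.2 -0.2 -0.2] [0.517 0.029 0.031]
177 (0, np.float64(0.139), np.float64(0.021)) -> [0.297 0.001 0.108] [-0.2 -0.2 -0.2] [0.516 0.03  0.021]
```

{"api": "send_rows", "payload": {
  "targets": "-1 0.018 0.001 0 0 0 0; -1 0.035 0.001 -0.001 0 0 0; -1 0.046 0.001 -0.009 0 0 0; -1 0.057 0.001 -0.015 0 0 0; -1 0.068 0.001 -0.021 0 0 0; -1 0.08 0.001 -0.026 0 0 0; -1 0.092 0.001 -0.03 0 0 0; -1 0.105 0.001 -0.034 0 0 0; -1 0.118 0.001 -0.036 0 0 0"
}}

```text
time: 8.65
eef_pos: [0.5793, -0.1395, 0.1667]
eef_rot: [3.141, 0.0, 1.914]
contact_force: [0.7, -1.4, 0.8]
gripper_width: -0.0002
gripper_force: 0.6
```

{"api": "send_rows", "payload": {
  "targets": "-1 0.013 0 -0.001 0 0 0; -1 0.025 0 -0.001 0 0 0; -1 0.037 0 0 0 0 0; -1 0.049 0 0.001 0 0 0; -1 0.059 0 0.004 0 0 0; -1 0.069 0 0.007 0 0 0; -1 0.078 0 0.01 0 0 0; -1 0.087 0 0.014 0 0 0; -1 0.097 0 0.018 0 0 0"
}}

```text
time: 9.55
eef_pos: [0.5467, -0.0486, 0.1478]
eef_rot: [-3.141, -0.0, 1.913]
contact_force: [0.5, -1.0, 0.4]
gripper_width: -0.0
gripper_force: 0.4
```

```bash
python3 - <<'E'
from h import *
from workcell import get_image
d=get_image("scene");w=get_image("wrist")
b=cv2.resize(d["img"][150:310,230:430],(450,360),interpolation=cv2.INTER_CUBIC)
cv2.imwrite("pics/mid.png",np.hstack([b,cv2.resize(w["img"],(350,262)).repeat(1,0) if 0 else cv2.copyMakeBorder(cv2.resize(w["img"],(350,262)),0,98,0,0,0)])[:,:,::-1])
go([(0,.065,.141),(0,.098,.115),(0,.117,.09),(0,.134,.052)])
E
```

```text
(0, 0.065, 0.141) -> [ 0.009 -0.002  0.007] [-0.1 -0.1 -0.3] [ 0.542 -0.039  0.141]
(0, 0.098, 0.115) -> [ 0.042 -0.002  0.033] [-0.1 -0.1 -0.3] [ 0.53  -0.008  0.115]
(0, 0.117, 0.09) -> [ 0.061 -0.002  0.058] [-0.1 -0.1 -0.3] [0.524 0.01  0.09 ]
(0, 0.134, 0.052) -> [ 0.078 -0.002  0.096] [-0.1 -0.1 -0.3] [0.518 0.026 0.052]
```

View pics/mid.png

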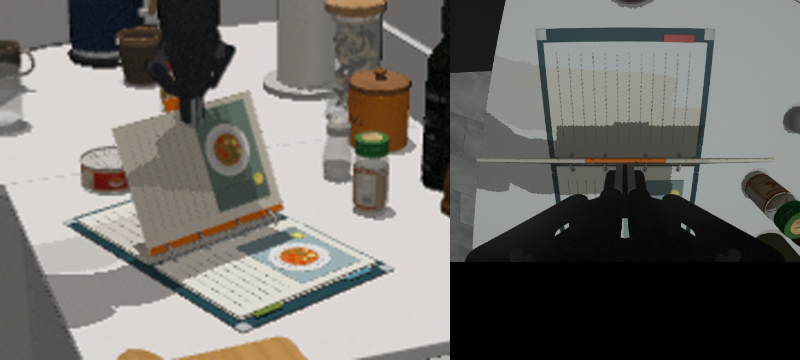

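The divider is past upright, with the fingertips on its right face at about (190,112). The tin stands clear at about (103,170). I continue along the arc.

{"api": "send_rows", "payload": {
  "targets": "-1 0.009 -0.001 0.007 0 0 0; -1 0.018 -0.001 0.013 0 0 0; -1 0.026 -0.001 0.019 0 0 0; -1 0.034 -0.001 0.026 0 0 0; -1 0.042 -0.001 0.033 0 0 0; -1 0.049 -0.001 0.041 0 0 0; -1 0.055 -0.001 0.049 0 0 0; -1 0.06 -0.001 0.058 0 0 0; -1 0.065 -0.001 0.067 0 0 0; -1 0.069 -0.001 0.077 0 0 0"
}}

```text
time: 10.65
eef_pos: [0.5227, 0.016, 0.0705]
eef_rot: [3.142, -0.0, 1.914]
contact_force: [0.3, -0.1, 0.3]
gripper_width: 0.0003
gripper_force: 0.3
```

{"api": "send_rows", "payload": {
  "targets": "-1 0.004 0 0.01 0 0 0; -1 0.007 0 0.019 0 0 0; -1 0.009 0 0.029 0 0 0; -1 0.011 0 0.037 0 0 0; -1 0.012 0 0.045 0 0 0; -1 0.012 0 0.05 0 0 0; -1 0.012 0 0.052 0 0 0"
}}

```text
time: 11.35
eef_pos: [0.5186, 0.0268, 0.0187]
eef_rot: [-3.141, -0.0, 1.914]
contact_force: [0.1, -0.1, 1.5]
gripper_width: -0.0002
gripper_force: 0.2
```

{"api": "send_rows", "payload": {
  "targets": "-1 0 0 0.001 0 0 0; -1 0 0 0.002 0 0 0; -1 0 0 0.003 0 0 0; -1 0 0 0.004 0 0 0; -1 0 0 0.004 0 0 0"
}}

```text
time: 11.85
eef_pos: [0.519, 0.0268, 0.0153]
eef_rot: [3.141, 0.0, 1.913]
contact_force: [-0.1, 0.1, 0.2]
gripper_width: -0.0002
gripper_force: 0.0
```

{"api": "send_rows", "payload": {
  "targets": "-1 0 0 0.001 0 0 0; -1 0 0 0.0015 0 0 0; -1 0 0 0.0015 0 0 0"
}}

```text
time: 12.15
eef_pos: [0.5189, 0.0268, 0.0137]
eef_rot: [3.142, -0.0, 1.914]
contact_force: [-0.5, 0.4, -0.0]
gripper_width: -0.0004
gripper_force: 0.0
```

{"api": "send_rows", "payload": {
  "targets": "-1 0 0 0.0005 0 0 0; -1 0 0 0.001 0 0 0; -1 0 0 0.0015 0 0 0; -1 0 0 0.0015 0 0 0"
}}

```text
time: 12.55
eef_pos: [0.519, 0.0269, 0.013]
eef_rot: [3.141, 0.0, 1.914]
contact_force: [-1.6, -0.2, 10.8]
gripper_width: 0.0001
gripper_force: 5.7
```

It presses at 10.8 N with the tip at 13 mm, so the divider is flat. Now I retreat and check.

{"api": "send_rows", "payload": {
  "targets": "-1 0 0 0 0 0 0; -1 0 0 -0.005 0 0 0; -1 0 0 -0.03 0 0 0; -1 0 0 -0.07 0 0 0; -1 0 0 -0.12 0 0 0; -1 -0.04 0 -0.16 0 0 0; -1 -0.09 0 -0.2 0 0 0; -1 -0.14 0 -0.22 0 0 0; -1 -0.19 0 -0.22 0 0 0; -1 -0.24 0 -0.22 0 0 0"
}}

```text
time: 13.55
eef_pos: [0.593, -0.1805, 0.2333]
eef_rot: [3.139, 0.001, 1.914]
contact_force: [1.7, 0.7, -0.3]
gripper_width: 0.0
gripper_force: 0.0
```

{"api": "send_rows", "payload": {
  "targets": "-1 -0.05 0 0 0 0 0; -1 -0.1 0 0 0 0 0; -1 -0.1 0 0 0 0 0; -1 -0.1 0 0 0 0 0"
}}

```text
time: 13.95
eef_pos: [0.6253, -0.2741, 0.2304]
eef_rot: [-3.141, -0.001, 1.911]
contact_force: [1.0, 0.2, -0.1]
gripper_width: 0.0004
gripper_force: 0.0
```

```bash
python3 - <<'E'
from h import *
from workcell import get_image
d=get_image("scene");w=get_image("top")
b=cv2.resize(d["img"][180:310,220:420],(400,260),interpolation=cv2.INTER_CUBIC)
c=cv2.resize(w["img"][165:315,230:430],(400,300),interpolation=cv2.INTER_CUBIC)
cv2.imwrite("pics/end.png",cv2.resize(np.vstack([b,c]),None,fx=1.07,fy=1.07)[:,:,::-1])
E
```

```text
(no output)
```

View pics/end.png

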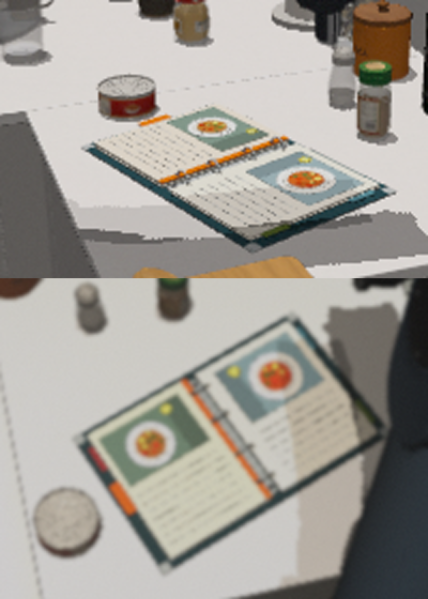

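The divider lies flat on the left page with its tab at about (122,498). The tin stands on the worktop at about (68,520), clear of the cover, and the binder is where it was.

```bash
python3 -c "
from workcell import workorder
print(workorder.sign_off())"
```

```text
the job is handed in; nothing more can be done
None
```

The divider with the orange tab lies flat on the left-hand page, the tin stands on the worktop clear of the binder, and the job was handed in at about 14 s of the 54 s allowed; the verdict was not shown.

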